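# Sort out the soft mixer foot

## Task

The mixer walks about because one of its three look-alike spring feet has gone soft. Going from the left tray to the right one, press each foot's rubber cap straight down with the closed fingers by about 6 mm (never to the bottom) and feel which foot resists least; then lift the handle of the tray under the soft foot until that foot slides into the catch bin, and lower the tray gently until it lies flat again. Leave the two firm feet standing on their trays and everything else where it is.

Things in the scene. Friction and masses are not known exactly. Their poses are not given: they have to be found in the camera images.
- sorter: Fixed grey sorter, 300 mm wide (y), with three aluminium tilt trays side by side and one shared open bin behind them. Origin on the worktop under the middle of the trays' common hinge line; x points from trays to bin, y left, z up; turned up to 0.2 rad. The hinge line runs along y, 42 mm above the worktop; the trays' middles lie at y = +90 (left), 0 and -90 mm (right).
- bin_middle (a point): Middle of the catch bin's floor, 22 mm above the worktop. The bin is 135 (x) by 284 (y) mm inside, its walls 62 mm above the worktop; from the hinge line a 45 mm long aluminium chute slopes down to its floor.
- tray_left (a joint): Tilt of the left tray as seen from the robot: 0 flat on its rest, grows as the near edge is lifted, up to 1.1 rad. It falls back when let go. Tray 130 mm long, 80 mm wide, with 10 mm lips in front and at the sides, open towards the bin. A foot starts to slide at somewhere between 0.2 and 0.4 rad.
- tray_left_grip (a point): Centre of the left tray's handle: a black round bar on a tongue at the near edge, 22 mm long (along y), 18 mm thick, 50 mm above the worktop when flat; 164 mm from the hinge line and 8 mm above it, in the tray's frame. Pinched by its flat ends from above, it can turn between the fingers. Tray: 0.2 kg.
- tray_left_seat (a point): Middle of the left tray's floor when flat, 50 mm above the worktop, where a foot stands at the start (to within 12 mm).
- tray_middle (a joint): Tilt of the middle tray as seen from the robot: 0 flat on its rest, grows as the near edge is lifted, up to 1.1 rad. It falls back when let go. Tray 130 mm long, 80 mm wide, with 10 mm lips in front and at the sides, open towards the bin. A foot starts to slide at somewhere between 0.2 and 0.4 rad.
- tray_middle_grip (a point): Centre of the middle tray's handle: a black round bar on a tongue at the near edge, 22 mm long (along y), 18 mm thick, 50 mm above the worktop when flat; 164 mm from the hinge line and 8 mm above it, in the tray's frame. Pinched by its flat ends from above, it can turn between the fingers. Tray: 0.2 kg.
- tray_middle_seat (a point): Middle of the middle tray's floor when flat, 50 mm above the worktop, where a foot stands at the start (to within 12 mm).
- tray_right (a joint): Tilt of the right tray as seen from the robot: 0 flat on its rest, grows as the near edge is lifted, up to 1.1 rad. It falls back when let go. Tray 130 mm long, 80 mm wide, with 10 mm lips in front and at the sides, open towards the bin. A foot starts to slide at somewhere between 0.2 and 0.4 rad.
- tray_right_grip (a point): Centre of the right tray's handle: a black round bar on a tongue at the near edge, 22 mm long (along y), 18 mm thick, 50 mm above the worktop when flat; 164 mm from the hinge line and 8 mm above it, in the tray's frame. Pinched by its flat ends from above, it can turn between the fingers. Tray: 0.2 kg.
- tray_right_seat (a point): Middle of the right tray's floor when flat, 50 mm above the worktop, where a foot stands at the start (to within 12 mm).
- foot_1: A spring foot; origin at the centre of its underside, z along its axis. It is loose, round, 36 mm high: steel base 46 mm across and 18 mm high, black rubber cap 36 mm across on it, whose flat top is 30 mm across. Three look alike, one on each tray, in any order: two firm (1.8 N per mm of squeeze), one soft (0.5 N per mm). About 0.11 kg.
- foot_1_cap (a joint): How far this foot's cap is squeezed in: 0 m free, 0.012 m at the bottom; it springs back.
- foot_2: A spring foot; origin at the centre of its underside, z along its axis. It is loose, round, 36 mm high: steel base 46 mm across and 18 mm high, black rubber cap 36 mm across on it, whose flat top is 30 mm across. Three look alike, one on each tray, in any order: two firm (1.8 N per mm of squeeze), one soft (0.5 N per mm). About 0.11 kg.
- foot_2_cap (a joint): How far this foot's cap is squeezed in: 0 m free, 0.012 m at the bottom; it springs back.
- foot_3: A spring foot; origin at the centre of its underside, z along its axis. It is loose, round, 36 mm high: steel base 46 mm across and 18 mm high, black rubber cap 36 mm across on it, whose flat top is 30 mm across. Three look alike, one on each tray, in any order: two firm (1.8 N per mm of squeeze), one soft (0.5 N per mm). About 0.11 kg.
- foot_3_cap (a joint): How far this foot's cap is squeezed in: 0 m free, 0.012 m at the bottom; it springs back.
- cup: Bystander, loose: white lidded sample cup, 62 mm across, 66 mm high; origin at the centre of its underside.
- dropper: Bystander, loose: small bottle with black cap, 32 mm across, 76 mm high; origin at the centre of its underside.
- tip_box: Bystander, loose: closed box of pipette tips, 95 x 124 x 76 mm; origin at the centre of its underside.
- tweezers: Bystander, loose: steel forceps lying flat, 132 mm long, 7 mm high; origin at the centre of its underside.
- dish: Bystander, loose: flat round petri dish, 91 mm across, 15 mm high; origin at the centre of its underside.
- marker: Bystander, loose: marker pen lying down, 130 mm long, 13 mm thick; origin at the centre of its underside.
Things that resemble listed ones, but are neither listed nor needed, are in the scene too. What is shaped like the foot_3 but red is not meant.

How it is judged:
By the outcome, as a careful person would: the job done as asked, in the order asked, and still so for the second after the job is handed in, with the robot touching nothing.
It also fails if it takes over 64 s, if anything falls off the work surface, if the arm or the gripper's body presses on something with over 40 N, if the wrist force passes 120 N, or if a joint passes its speed limit or range.

## Robot

A 7-joint arm with a two-finger parallel gripper is mounted at the origin on a cart in front of the work surface, level with it; the furniture and walls round the work are solid. World frame = base frame: x ahead of the robot, y to its left, z up, the work surface at z = 0. Lengths are in m, angles in rad, forces in N, time in s.
With the tool pointing down it reaches from about 0.4 to 0.85 m from the base axis. Payload 6.9 kg.
Tool frame: the origin (TCP) lies on the centre line of the jaws, within the pads' length; the fingertips stand 17 mm ahead of it and the grasp point (between the pads) lies 2 mm behind it; z points along the fingers, y is the line along which they close (so a half turn about z gives the same grasp; the last joint's range is limited). The gripper opens to 85 mm and grips with 20 to 120 N. Pads are 22 mm wide; open, the fingers measure 114 mm over their backs; the gripper's body (76 mm by 85 mm) begins 54 mm behind the grasp point. The pads swing forward as they close: fully open they stand 13 mm farther back than shut.
Start: joints at [-1.103, 0.507, -0.238, 1.5, 0.126, 1.149, -0.155], TCP at [0.222, 0.584, 0.224] pointing down, gripper open.
Joint ranges: [-3.08, 3.08], [-0.24, 2.05], [-1.43, 1.35], [0, 2.5], [-1.52, 4.66], [0.17, 1.96], [-2.89, 2.89]. Speed limits (rad/s): [2.39, 2.39, 3.14, 3.14, 3.14, 3.14, 3.14].

## Interface

Orientations are given as a rotation vector (axis times angle).
In Python, from cell import monitor, viewer, job gives the robot as it stands.
- The arm moves only by the tool carry_out, never from a script. Its argument "steps" is a list of rows, each a list of 6 numbers: the shift along the tool's x, y, z in cm, then the turn, a rotation vector about the tool's x, y, z in degrees. In form: [[tx, ty, tz, ax, ay, az], ...]. A call has 1 to 5 rows; each row is the pose to reach, as a shift and turn from the pose commanded when the call began, along the tool's axes at that moment; what a row does not reach only later rows make up. A row lasts 1/10 s, in which the tool goes at most 50 mm and 8.59 degrees, less where a joint would pass 70% of its speed; a pose out of reach is approached as far as the arm can. A call with a gripper value outside its range is refused whole. "claw" is the finger opening in cm, from 0 to 8.54, set as the call begins (left out, the last holds). The fingers move at their own pace and stop on an object; the grip force is fixed at half the most. Time passes only in rows, so rows that repeat a pose let the fingers close. It gives the time, the measured TCP pose, the force, the opening and the grip force at its end, in the units of the state.
- monitor.get_obs(): the state, without advancing time (a new reading comes with each control period).
- viewer.capture(name): name is "scene" or "top" or "wrist"; returns the picture (384x512x3 uint8, blue, green, red); there is no depth.
- viewer.calibration(name): a dict with "camera_matrix" (3x3 intrinsics, pixels), "k1" (the pictures are not rectified: a ray, as slopes to the right and down, at radius r is drawn at 1 + k1 r^2 times it, then the intrinsics apply), "extrinsics" (4x4, takes a point from camera to world coordinates). Camera axes: x right, y down, z forward; pixel columns grow to the right and rows downward; lengths in m; the calibration is good to about 2 mm. A picture is of the moment at which its call begins: read the wrist's pose just before it. calibration takes no time and is no camera call; for the wrist camera it gives the pose at the moment of the call.
- job.finish_job(): hands the job in; it is judged then, once.
The state is a dict: "t": time; "joint_pos": joint angles; "joint_velocities": joint speeds; "effort": joint torques, N m; "tool_pos": TCP position; "eef_rot": TCP orientation; "wrist_force": force on the tool from outside, world axes, zero at the start; "moment": the same for the moment, N m; "opening": finger opening in m; "finger_force": force on a finger pad.
Only numpy, scipy, OpenCV 4.12 (cv2) and the standard library are available. Lean on these libraries where they do the work, as an engineer would, in place of code of your own. Each camera call takes 0.05 s, during which the arm holds its last target. There are 200 camera calls.

## Working session

There is one attempt and no reset: what is moved stays moved. The work goes in short steps, Python scripts to look and compute and a tool call to move; the robot and the scene stay as the last step left them, time stands still between calls to the robot, and variables do not carry over. Pictures are saved under pics/ and viewed, at most 10 in all, crops included, and the job is handed in when it is done.

Besides the shell and the picture viewer there is one more tool, called after ">>>" as name([rows], argument=value, ...), one row to a line, values as JSON. carry_out: Moves the arm, as the interface text tells. Its arguments: {"type":"object","properties":{"steps":{"type":"array","items":{"type":"array","items":{"type":"number"}}},"claw":{"type":"number"}},"required":["steps"]}

```bash
mkdir -p pics; cat > h.py <<'E'
import numpy as np, cv2
from cell import monitor, viewer, job
from scipy.spatial.transform import Rotation as R
def snap(n,f):
    c=viewer.calibration(n); im=viewer.capture(n); cv2.imwrite('pics/'+f,im); np.savez('pics/'+f+'.npz',K=c['camera_matrix'],k1=c['k1'],E=c['extrinsics']); return im
def px2w(f,u,v,z):
    d=np.load('pics/'+f+'.npz'); K,k1,E=d['K'],float(d['k1']),d['E']
    p=cv2.undistortPoints(np.array([[[u,v]]],float),K,np.array([k1,0,0,0.]))[0,0]
    r=E[:3,:3]@np.array([p[0],p[1],1]); o=E[:3,3]; return o+r*(z-o[2])/r[2]
def w2px(f,P):
    d=np.load('pics/'+f+'.npz'); K,k1,E=d['K'],float(d['k1']),d['E']
    c=np.linalg.inv(E); q=c[:3,:3]@np.array(P)+c[:3,3]; s=q[:2]/q[2]; s=s*(1+k1*(s@s)); return K[:2,:2]@s+K[:2,2]
def st():
    o=monitor.get_obs(); print({k:np.round(o[k],4).tolist() for k in ('t','tool_pos','eef_rot','wrist_force','opening','joint_pos')}); return o
def delta(P,Rw=None):
    o=monitor.get_obs(); M=R.from_rotvec(o['eef_rot']); s=M.inv().apply(np.array(P)-o['tool_pos'])*100
    a=np.zeros(3) if Rw is None else np.degrees((M.inv()*Rw).as_rotvec())
    print('shift cm',s.round(2),'turn',a.round(1))
E
python3 - <<'E'
from h import *
st()
a=snap('top','top1.png'); b=snap('scene','sc1.png')
cv2.imwrite('pics/top1b.png',cv2.resize(a,(800,600),interpolation=cv2.INTER_CUBIC))
cv2.imwrite('pics/sc1b.png',cv2.resize(b,(800,600),interpolation=cv2.INTER_CUBIC))
E
```

```text
{'t': 0.0, 'tool_pos': [0.2217, 0.5838, 0.2227], 'eef_rot': [-0.5667, -3.0898, 0.0028], 'wrist_force': [0.3313, 0.4811, -0.4413], 'opening': 0.0852, 'joint_pos': [-1.1025, 0.5083, -0.2375, 1.5011, 0.1257, 1.1489, -0.1548]}
```

View pics/top1b.png

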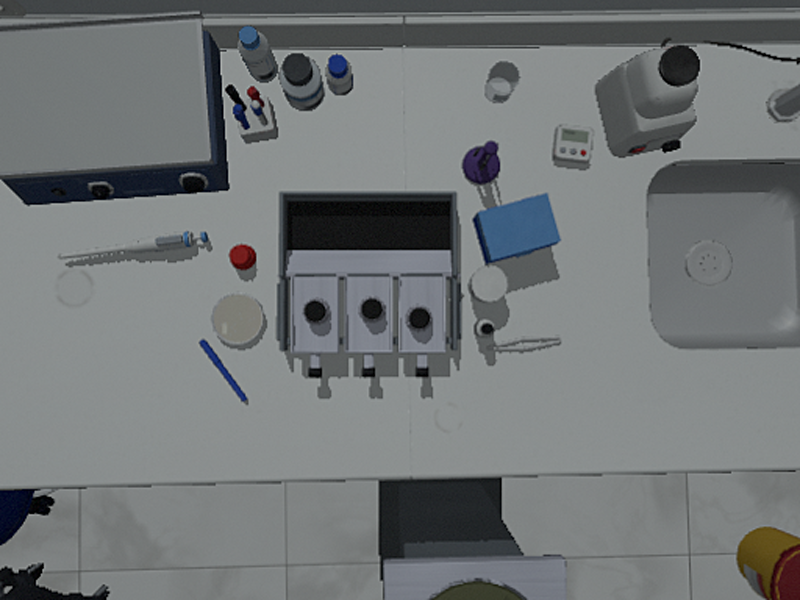

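View pics/sc1b.png

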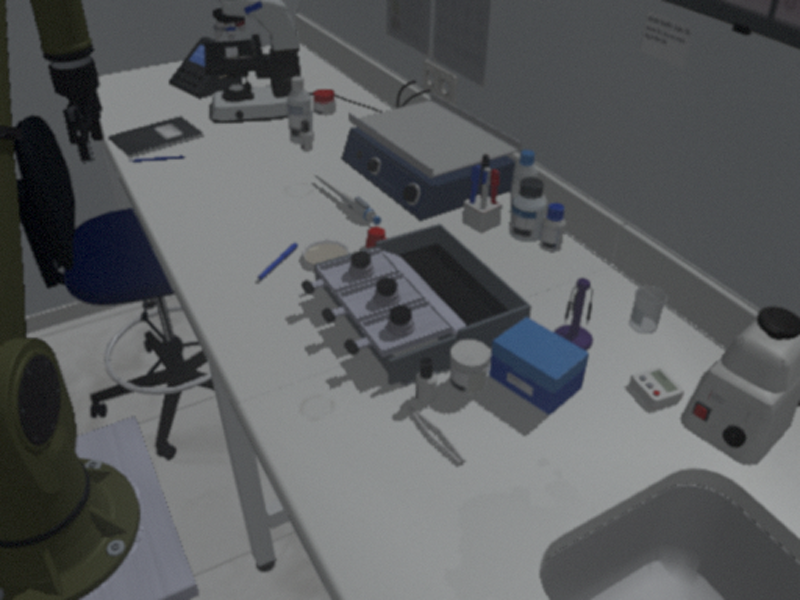

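Top view (800x600 px): three black-capped feet stand on the trays at (316,311), (372,309) and (419,318). The look-alikes are the red foot at (243,257), the dropper's black cap at (486,328) and the black handles at (315,370), (368,369) and (421,369). I choose the three black caps on the trays and check them in a close crop.

```bash
python3 - <<'E'
from h import *
a=cv2.imread('pics/top1.png')[112:262,165:315]
cv2.imwrite('pics/crop1.png',cv2.resize(a,(600,600),interpolation=cv2.INTER_CUBIC))
E
```

```text
(no output)
```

View pics/crop1.png

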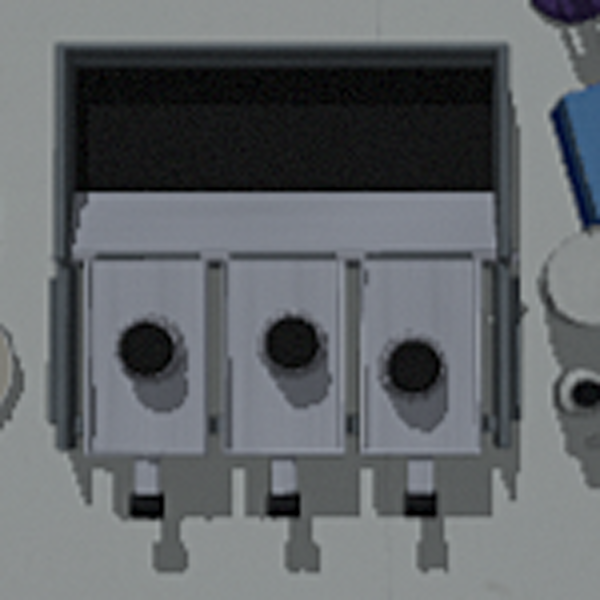

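The crop shows three identical black caps on steel bases, at crop (147,348), (291,342) and (413,366), and three handles at (147,505), (284,505) and (421,505). These are the right feet.

```bash
python3 - <<'E'
from h import *
f='top1.png'
def c(u,v,z): return px2w(f,165+(u+.5)/4-.5,112+(v+.5)/4-.5,z)
for p in [(147,348),(291,342),(413,366)]: print('cap',c(*p,.086).round(4))
H=[c(u,505,.055) for u in (147,284,421)]
for h in H: print('handle',h.round(4))
print('hinge',c(75,253,.05).round(4),c(497,248,.05).round(4))
d=H[0]-H[2]; print('yaw',np.arctan2(-d[0],d[1]))
M=R.from_rotvec(monitor.get_obs()['eef_rot']).as_matrix(); print(M.round(3))
E
```

```text
cap [0.5912 0.2633 0.086 ]
cap [0.5934 0.1714 0.086 ]
cap [0.5767 0.0935 0.086 ]
handle [0.4893 0.2678 0.055 ]
handle [0.4876 0.1783 0.055 ]
handle [0.4859 0.0885 0.055 ]
hinge [0.6557 0.3136 0.05  ] [0.6545 0.0346 0.05  ]
yaw -0.019308023460518714
[[-0.935  0.355 -0.001]
 [ 0.355  0.935 -0.001]
 [-0.    -0.002 -1.   ]]
```

```bash
cat >> h.py <<'E'
yaw=-0.019
RD=R.from_matrix(np.array([[-np.cos(yaw),-np.sin(yaw),0],[-np.sin(yaw),np.cos(yaw),0],[0,0,-1.]]).T.reshape(3,3).T)
E
python3 - <<'E'
from h import *
print(RD.as_matrix().round(3)); delta([.591,.263,.16],RD); delta([.591,.263,.22],RD)
E
```

```text
[[-1.     0.019  0.   ]
 [ 0.019  1.     0.   ]
 [ 0.     0.    -1.   ]]
shift cm [-45.91 -16.88   6.31] turn [ -0.1  -0.  -19.7]
shift cm [-45.91 -16.89   0.31] turn [ -0.1  -0.  -19.7]
```

>>> carry_out([
  [-45.9,-16.9,5,0,0,-19.7],
  [-45.9,-16.9,5,0,0,-19.7],
  [-45.9,-16.9,5,0,0,-19.7],
  [-45.9,-16.9,5,0,0,-19.7],
  [-45.9,-16.9,5,0,0,-19.7],
], claw=0)

```text
t: 0.6
tool_pos: [0.4107, 0.4194, 0.1977]
eef_rot: [-0.03, -3.141, 0.001]
wrist_force: [1.5, 1.2, 0.2]
opening: 0.0124
finger_force: 0.0
```

```bash
python3 - <<'E'
from h import *
st(); delta([.591,.263,.15],RD)
E
```

```text
{'t': 0.6, 'tool_pos': [0.4107, 0.4194, 0.1977], 'eef_rot': [-0.0295, -3.141, 0.0007], 'wrist_force': [1.5322, 1.1941, 0.208], 'opening': 0.0124, 'joint_pos': [-0.6432, 0.475, -0.3008, 1.6426, 0.1569, 1.0484, 0.5608]}
shift cm [-18.33 -15.3    4.77] turn [-0. -0.  0.]
```

>>> carry_out([
  [-18.3,-15.3,4.7,0,0,0],
  [-18.3,-15.3,4.7,0,0,0],
  [-18.3,-15.3,4.7,0,0,0],
  [-18.3,-15.3,4.7,0,0,0],
  [-18.3,-15.3,4.7,0,0,0],
])

```text
t: 1.1
tool_pos: [0.5913, 0.2619, 0.1502]
eef_rot: [-0.032, -3.141, 0.002]
wrist_force: [0.7, 0.7, -0.7]
opening: -0.0
finger_force: 0.0
```

```bash
python3 - <<'E'
from h import *
st(); a=snap('wrist','w1.png'); cv2.imwrite('pics/w1b.png',cv2.resize(a,(800,600)))
for p in [(.591,.263,.086),(.593,.171,.086)]: print(w2px('w1.png',p)*800/512)
delta([.591,.263,.113],RD)
E
```

```text
{'t': 1.1, 'tool_pos': [0.5913, 0.2619, 0.1502], 'eef_rot': [-0.0322, -3.141, 0.0018], 'wrist_force': [0.667, 0.7374, -0.6573], 'opening': -0.0, 'joint_pos': [-0.2976, 0.6047, -0.2681, 1.5396, 0.1784, 1.0223, 0.9366]}
[399.38974664 329.92875006]
[200.4577445  337.57262298]
shift cm [0.61 0.92 3.52] turn [-0.4  0.1 -0.6]
```

View pics/w1b.png

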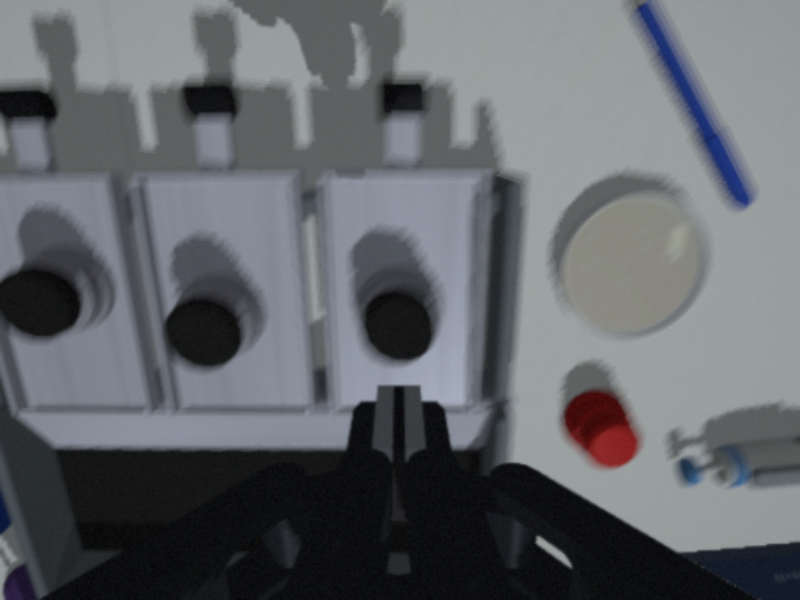

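The wrist picture shows the left cap at (398,326) against a predicted (399,330), and the middle cap at (203,331) against (200,338). The estimates hold. I'll recheck the pose before pressing, since the last offset looked odd.

```bash
python3 - <<'E'
from h import *
st();delta([.591,.263,.113],RD)
print(px2w('w1.png',398*.64,326*.64,.086),px2w('w1.png',203*.64,331*.64,.086),px2w('w1.png',39*.64,302*.64,.086))
E
```

```text
{'t': 1.15, 'tool_pos': [0.5968, 0.2539, 0.1482], 'eef_rot': [0.0454, 3.1397, -0.0107], 'wrist_force': [5.4566, -5.1614, -0.9483], 'opening': 0.0003, 'joint_pos': [-0.2912, 0.6089, -0.2602, 1.5362, 0.1812, 1.0219, 0.94]}
shift cm [0.61 0.92 3.52] turn [-0.4  0.1 -0.6]
[0.58907258 0.26240411 0.086     ] [0.58977886 0.17266472 0.086     ] [0.57423903 0.09844081 0.086     ]
```

>>> carry_out([
  [0,0,0,0,0,0],
  [0,0,1,0,0,0],
  [0,0,2,0,0,0],
  [0,0,3,0,0,0],
  [0,0,3,0,0,0],
])

```text
t: 1.65
tool_pos: [0.5878, 0.2652, 0.1192]
eef_rot: [-0.027, -3.138, 0.002]
wrist_force: [-0.5, 1.2, -0.5]
opening: 0.0002
finger_force: 0.0
```

```bash
python3 - <<'E'
from h import *
st();delta([.590,.263,.103],RD)
E
```

```text
{'t': 1.65, 'tool_pos': [0.5878, 0.2652, 0.1192], 'eef_rot': [-0.0267, -3.1385, 0.0019], 'wrist_force': [-0.5063, 1.2193, -0.5101], 'opening': 0.0002, 'joint_pos': [-0.3063, 0.6336, -0.2634, 1.5785, 0.189, 0.9578, 0.9233]}
shift cm [-0.23 -0.21  1.62] turn [-0.1 -0.2  0.1]
```

>>> carry_out([
  [0,0,0.3,0,0,0],
  [0,0,0.7,0,0,0],
  [0,0,1.0,0,0,0],
  [0,0,1.2,0,0,0],
  [0,0,1.2,0,0,0],
])

```text
t: 2.15
tool_pos: [0.5895, 0.2646, 0.1089]
eef_rot: [-0.03, -3.141, 0.0]
wrist_force: [0.4, -0.1, -0.1]
opening: -0.0003
finger_force: 0.0
```

>>> carry_out([
  [0,0,0.1,0,0,0],
  [0,0,0.2,0,0,0],
  [0,0,0.3,0,0,0],
  [0,0,0.4,0,0,0],
  [0,0,0.4,0,0,0],
])

```text
t: 2.65
tool_pos: [0.5895, 0.2647, 0.105]
eef_rot: [-0.03, -3.141, 0.0]
wrist_force: [-0.1, -0.1, 0.2]
opening: 0.0
finger_force: 0.0
```

>>> carry_out([
  [0,-0.1,0.1,0,0,0],
  [0,-0.1,0.2,0,0,0],
  [0,-0.1,0.3,0,0,0],
  [0,-0.1,0.4,0,0,0],
  [0,-0.1,0.4,0,0,0],
])

```text
t: 3.15
tool_pos: [0.5895, 0.2637, 0.1009]
eef_rot: [-0.03, -3.141, 0.0]
wrist_force: [0.2, -0.3, 0.3]
opening: -0.0
finger_force: 0.0
```

>>> carry_out([
  [0,0,0.1,0,0,0],
  [0,0,0.2,0,0,0],
  [0,0,0.3,0,0,0],
  [0,0,0.3,0,0,0],
  [0,0,0.3,0,0,0],
])

```text
t: 3.65
tool_pos: [0.5895, 0.2637, 0.0981]
eef_rot: [-0.03, -3.141, 0.0]
wrist_force: [-0.4, -0.3, -0.8]
opening: 0.0002
finger_force: 0.0
```

>>> carry_out([
  [0,0,0.1,0,0,0],
  [0,0,0.2,0,0,0],
  [0,0,0.2,0,0,0],
  [0,0,0.2,0,0,0],
])

```text
t: 4.05
tool_pos: [0.5895, 0.2637, 0.0961]
eef_rot: [-0.03, -3.141, 0.0]
wrist_force: [-0.4, 0.2, -0.6]
opening: 0.0001
finger_force: 0.0
```

```bash
python3 - <<'E'
from h import *
st(); a=snap('wrist','w2.png'); st();cv2.imwrite('pics/w2b.png',cv2.resize(a[140:340,150:400],(750,600)))
E
```

```text
{'t': 4.05, 'tool_pos': [0.5895, 0.2637, 0.0961], 'eef_rot': [-0.0298, -3.1413, 0.0001], 'wrist_force': [-0.4499, 0.1635, -0.6156], 'opening': 0.0001, 'joint_pos': [-0.3068, 0.6576, -0.2572, 1.6033, 0.1987, 0.9067, 0.9163]}
{'t': 4.1, 'tool_pos': [0.5896, 0.2637, 0.0961], 'eef_rot': [-0.0298, -3.1414, 0.0001], 'wrist_force': [0.0109, 0.1487, 0.5486], 'opening': 0.0002, 'joint_pos': [-0.3068, 0.6575, -0.2572, 1.6033, 0.1987, 0.9067, 0.9162]}
```

View pics/w2b.png

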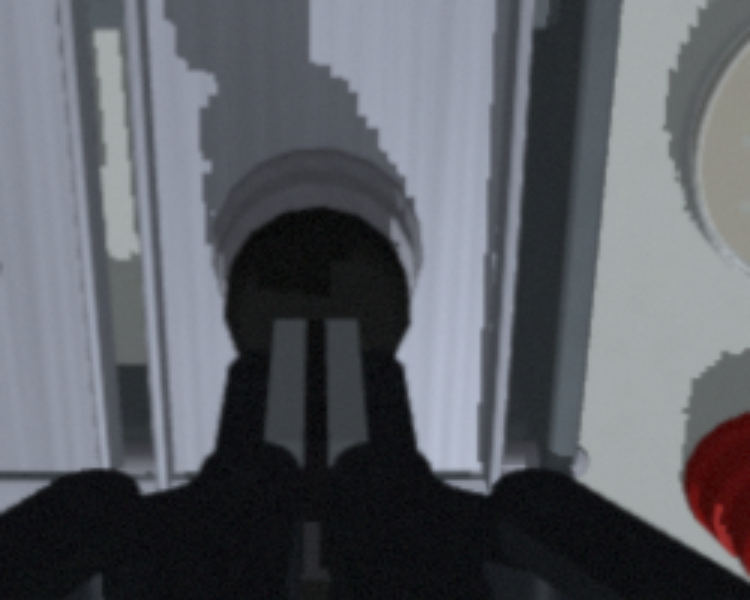

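The tips sit over the left cap, with the pad edge at crop (315,320) and the cap's rim top at (318,208). I'll compare that with the projections.

```bash
python3 - <<'E'
from h import *
pr=lambda P:((w2px('w2.png',P)-[150,140])*3).round(0)
x,y,z=.5895,.2637,.0961
for tz in (.079,.086,.092): 
  for dx in (-.011,0): print(tz,dx,pr([x+dx,y,tz]))
print('rim18',pr([.590-.018,.263,.083]),'rim15',pr([.590-.015,.263,.086]),'centre',pr([.59,.263,.086]),pr([.59-.023,.263,.068]))
print('sides',pr([.59,.245,.082]),pr([.59,.281,.082]))
E
```

```text
0.079 -0.011 [310. 249.]
0.079 0 [312. 302.]
0.086 -0.011 [310. 264.]
0.086 0 [312. 319.]
0.092 -0.011 [310. 278.]
0.092 0 [311. 334.]
rim18 [306. 225.] rim15 [306. 247.] centre [308. 321.] [306. 173.]
sides [213. 313.] [403. 310.]
```

The visible tips are still above the cap: their shadow is offset and there is no force. I keep lowering in small steps.

>>> carry_out([
  [0,0,0.2,0,0,0],
  [0,0,0.4,0,0,0],
  [0,0,0.4,0,0,0],
])

```text
t: 4.4
tool_pos: [0.5894, 0.2635, 0.0917]
eef_rot: [-0.03, -3.141, 0.001]
wrist_force: [-0.2, 0.0, 0.3]
opening: -0.0
finger_force: 0.0
```

>>> carry_out([
  [0,0,0.2,0,0,0],
  [0,0,0.3,0,0,0],
  [0,0,0.3,0,0,0],
])

```text
t: 4.7
tool_pos: [0.5894, 0.2636, 0.0889]
eef_rot: [-0.03, -3.141, 0.0]
wrist_force: [1.0, -0.8, 0.2]
opening: 0.0001
finger_force: 0.0
```

>>> carry_out([
  [0,0,0.2,0,0,0],
  [0,0,0.3,0,0,0],
  [0,0,0.3,0,0,0],
])

```text
t: 5.0
tool_pos: [0.5895, 0.2636, 0.0859]
eef_rot: [-0.03, -3.141, 0.0]
wrist_force: [-0.1, 0.1, 0.2]
opening: -0.0
finger_force: 0.0
```

```bash
python3 - <<'E'
from h import *
st(); a=snap('wrist','w3.png'); b=snap('scene','s3.png')
a=cv2.resize(a[140:340,150:400],(500,400));
u=w2px('s3.png',[.59,.263,.1]).astype(int); print(u)
b=cv2.resize(b[u[1]-50:u[1]+30,u[0]-30:u[0]+30],(300,400),interpolation=cv2.INTER_CUBIC)
cv2.imwrite('pics/w3b.png',np.hstack([a,b]))
E
```

```text
{'t': 5.0, 'tool_pos': [0.5895, 0.2636, 0.0859], 'eef_rot': [-0.0299, -3.1411, 0.0003], 'wrist_force': [-0.0911, 0.0676, 0.1714], 'opening': -0.0, 'joint_pos': [-0.3085, 0.6687, -0.2544, 1.6132, 0.2028, 0.8861, 0.9127]}
[230 158]
```

View pics/w3b.png

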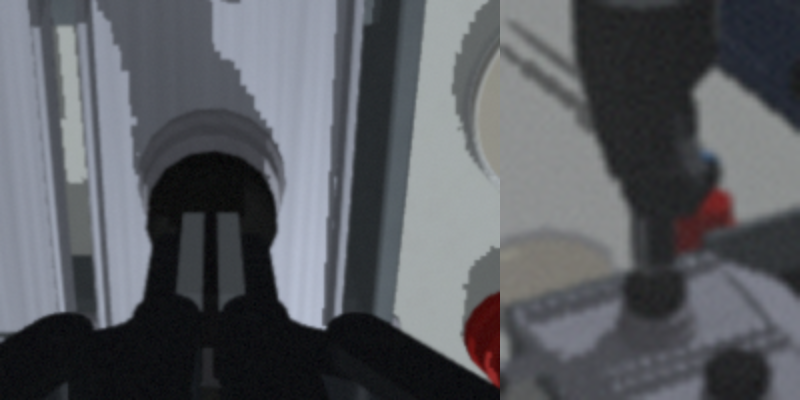

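The scene crop puts the tip just above the cap: tip end at (655,268), cap below it to y=320. It is about 9 mm clear, so the fingertips stand roughly 10 mm higher than the description gives. I go on slowly.

>>> carry_out([
  [0,0,0.2,0,0,0],
  [0,0,0.4,0,0,0],
  [0,0,0.4,0,0,0],
])

```text
t: 5.4
tool_pos: [0.5893, 0.2636, 0.0818]
eef_rot: [-0.03, -3.141, 0.0]
wrist_force: [-0.2, -0.7, -0.3]
opening: -0.0001
finger_force: 0.0
```

>>> carry_out([
  [0,0,0.2,0,0,0],
  [0,0,0.2,0,0,0],
  [0,0,0.2,0,0,0],
])

```text
t: 5.7
tool_pos: [0.5895, 0.2637, 0.0801]
eef_rot: [-0.03, -3.141, 0.0]
wrist_force: [0.3, 1.2, -0.5]
opening: 0.0002
finger_force: 0.0
```

>>> carry_out([
  [0,0,0.2,0,0,0],
  [0,0,0.2,0,0,0],
  [0,0,0.2,0,0,0],
])

```text
t: 6.0
tool_pos: [0.5896, 0.2637, 0.0782]
eef_rot: [0.03, 3.141, 0.0]
wrist_force: [-0.0, -0.4, 0.4]
opening: 0.0002
finger_force: 0.2
```

>>> carry_out([
  [0,0,0.2,0,0,0],
  [0,0,0.2,0,0,0],
  [0,0,0.2,0,0,0],
])

```text
t: 6.3
tool_pos: [0.5897, 0.2638, 0.0765]
eef_rot: [0.03, 3.141, 0.0]
wrist_force: [-0.9, -0.9, 3.6]
opening: 0.0002
finger_force: 1.7
```

>>> carry_out([
  [0,0,0.2,0,0,0],
  [0,0,0.2,0,0,0],
  [0,0,0.2,0,0,0],
])

```text
t: 6.6
tool_pos: [0.5898, 0.2638, 0.0746]
eef_rot: [0.03, 3.141, 0.0]
wrist_force: [-0.7, -0.7, 6.2]
opening: -0.0002
finger_force: 3.3
```

>>> carry_out([
  [0,0,0.2,0,0,0],
  [0,0,0.25,0,0,0],
  [0,0,0.25,0,0,0],
  [0,0,0.25,0,0,0],
])

```text
t: 7.0
tool_pos: [0.5899, 0.2638, 0.0727]
eef_rot: [0.03, 3.14, 0.001]
wrist_force: [-1.7, -1.8, 9.8]
opening: -0.0001
finger_force: 5.1
```

```bash
python3 - <<'E'
from h import *
st(); delta([.592,.172,.095],RD)
E
```

```text
{'t': 7.0, 'tool_pos': [0.5899, 0.2638, 0.0727], 'eef_rot': [0.0299, 3.1404, 0.0006], 'wrist_force': [-1.7153, -1.762, 9.7867], 'opening': -0.0001, 'joint_pos': [-0.311, 0.6834, -0.2504, 1.6257, 0.2087, 0.8577, 0.9075]}
shift cm [-0.39 -9.18 -2.23] turn [ 0.   0.1 -0. ]
```

Left foot: 9.8 N at about 5.8 mm, so it is firm. Next is the middle foot.

>>> carry_out([
  [0,0,-1,0,0,0],
  [0,0,-2.5,0,0,0],
  [-0.2,-2,-2.7,0,0,0],
  [-0.3,-5.5,-2.7,0,0,0],
  [-0.3,-9.1,-2.7,0,0,0],
])

```text
t: 7.5
tool_pos: [0.5906, 0.1724, 0.0985]
eef_rot: [-0.027, -3.141, -0.0]
wrist_force: [1.1, 0.5, -0.3]
opening: -0.0002
finger_force: 0.0
```

>>> carry_out([
  [0,0,0,0,0,0],
  [0,0,0,0,0,0],
  [0,0,0.5,0,0,0],
  [0,0,1.0,0,0,0],
  [0,0,1.0,0,0,0],
])

```text
t: 8.0
tool_pos: [0.59, 0.1737, 0.0875]
eef_rot: [-0.027, -3.14, 0.0]
wrist_force: [-1.3, 0.0, 0.9]
opening: -0.0001
finger_force: 0.0
```

>>> carry_out([
  [-0.1,-0.1,0.2,0,0,0],
  [-0.2,-0.15,0.4,0,0,0],
  [-0.2,-0.15,0.6,0,0,0],
  [-0.2,-0.15,0.8,0,0,0],
  [-0.2,-0.15,0.8,0,0,0],
])

```text
t: 8.5
tool_pos: [0.5926, 0.171, 0.0803]
eef_rot: [-0.03, -3.141, 0.0]
wrist_force: [-0.7, -0.0, 0.2]
opening: 0.0
finger_force: 0.0
```

>>> carry_out([
  [0,0,0.1,0,0,0],
  [0,0,0.2,0,0,0],
  [0,0,0.3,0,0,0],
  [0,0,0.3,0,0,0],
])

```text
t: 8.9
tool_pos: [0.5928, 0.1711, 0.0775]
eef_rot: [-0.03, -3.141, 0.0]
wrist_force: [-0.2, 0.0, 0.4]
opening: -0.0001
finger_force: 0.1
```

>>> carry_out([
  [0,0,0.1,0,0,0],
  [0,0,0.2,0,0,0],
  [0,0,0.2,0,0,0],
  [0,0,0.2,0,0,0],
])

```text
t: 9.3
tool_pos: [0.5929, 0.1711, 0.0757]
eef_rot: [0.03, 3.141, 0.0]
wrist_force: [-0.1, -0.5, 0.7]
opening: 0.0001
finger_force: 0.6
```

>>> carry_out([
  [0,0,0.1,0,0,0],
  [0,0,0.2,0,0,0],
  [0,0,0.3,0,0,0],
  [0,0,0.35,0,0,0],
  [0,0,0.35,0,0,0],
])

```text
t: 9.8
tool_pos: [0.5929, 0.1711, 0.0722]
eef_rot: [0.03, 3.141, 0.0]
wrist_force: [-1.8, -0.4, 3.2]
opening: -0.0
finger_force: 1.5
```

```bash
python3 - <<'E'
from h import *
st(); delta([.576,.095,.1],RD)
E
```

```text
{'t': 9.8, 'tool_pos': [0.5929, 0.1711, 0.0722], 'eef_rot': [0.0298, 3.1413, 0.0], 'wrist_force': [-1.818, -0.4379, 3.2235], 'opening': -0.0, 'joint_pos': [-0.1638, 0.648, -0.2564, 1.7086, 0.2126, 0.8121, 1.0345]}
shift cm [ 1.54 -7.64 -2.78] turn [0. 0. 0.]
```

Middle foot: about 3 N at 6 mm, so it is soft. The right foot must still be pressed.

>>> carry_out([
  [0,0,-1,0,0,0],
  [0,0,-2.5,0,0,0],
  [0.4,-2,-2.7,0,0,0],
  [1.0,-4.8,-2.7,0,0,0],
  [1.5,-7.6,-2.7,0,0,0],
])

```text
t: 10.3
tool_pos: [0.5761, 0.095, 0.0998]
eef_rot: [0.028, 3.141, 0.0]
wrist_force: [1.1, -0.3, 0.2]
opening: -0.0004
finger_force: 0.0
```

>>> carry_out([
  [0,0,0,0,0,0],
  [0,0,0,0,0,0],
  [0,0,0.5,0,0,0],
  [0,0,1.0,0,0,0],
  [0,0,1.0,0,0,0],
])

```text
t: 10.8
tool_pos: [0.5757, 0.0963, 0.0881]
eef_rot: [-0.027, -3.14, -0.0]
wrist_force: [-0.1, 0.2, -0.2]
opening: -0.0002
finger_force: 0.0
```

>>> carry_out([
  [0,0,0.2,0,0,0],
  [0,0,0.4,0,0,0],
  [0,0,0.6,0,0,0],
  [0,0,0.8,0,0,0],
  [0,0,0.8,0,0,0],
])

```text
t: 11.3
tool_pos: [0.5762, 0.0953, 0.0809]
eef_rot: [-0.03, -3.141, 0.0]
wrist_force: [0.5, -0.1, -0.5]
opening: -0.0003
finger_force: 0.0
```

>>> carry_out([
  [0,0,0.1,0,0,0],
  [0,0,0.2,0,0,0],
  [0,0,0.3,0,0,0],
  [0,0,0.4,0,0,0],
  [0,0,0.45,0,0,0],
])

```text
t: 11.8
tool_pos: [0.5765, 0.0954, 0.0768]
eef_rot: [0.03, 3.141, -0.0]
wrist_force: [-0.3, -0.2, 2.2]
opening: -0.0002
finger_force: 1.4
```

>>> carry_out([
  [0,0,0.1,0,0,0],
  [0,0,0.2,0,0,0],
  [0,0,0.3,0,0,0],
  [0,0,0.45,0,0,0],
  [0,0,0.45,0,0,0],
])

```text
t: 12.3
tool_pos: [0.5765, 0.0954, 0.0728]
eef_rot: [0.03, 3.141, -0.0]
wrist_force: [-2.1, -1.3, 9.8]
opening: 0.0001
finger_force: 4.9
```

```bash
python3 - <<'E'
from h import *
st(); a=snap('top','top2.png')[112:262,165:315]
cv2.imwrite('pics/crop2.png',cv2.resize(a,(600,600),interpolation=cv2.INTER_CUBIC))
delta([.488,.178,.16],RD)
E
```

```text
{'t': 12.3, 'tool_pos': [0.5765, 0.0954, 0.0728], 'eef_rot': [0.0299, 3.1408, -0.0001], 'wrist_force': [-2.1444, -1.2737, 9.8295], 'opening': 0.0001, 'joint_pos': [-0.0399, 0.6072, -0.2614, 1.7992, 0.2155, 0.7624, 1.1386]}
shift cm [ 9.    8.09 -8.72] turn [-0.  0. -0.]
```

Right foot: 9.8 N at 5.8 mm, so it is firm. The middle foot is the soft one. I move over to the middle handle with the fingers opened to 4.5 cm.

>>> carry_out([
  [0,0,-2,0,0,0],
  [0,0,-6,0,0,0],
  [3,2.5,-8,0,0,0],
  [6.5,5.5,-8,0,0,0],
  [9,8.1,-8,0,0,0],
], claw=4.5)

```text
t: 12.85
tool_pos: [0.4863, 0.1794, 0.1528]
eef_rot: [0.03, 3.141, 0.001]
wrist_force: [-0.2, 0.4, 0.4]
opening: 0.045
finger_force: 0.0
```

>>> carry_out([
  [0,0,0,0,0,0],
  [0,0,1,0,0,0],
  [0,0,3,0,0,0],
  [0,0,4,0,0,0],
  [0,0,4,0,0,0],
])

```text
t: 13.35
tool_pos: [0.4875, 0.1766, 0.1101]
eef_rot: [-0.032, -3.138, 0.003]
wrist_force: [0.7, -1.2, 0.1]
opening: 0.0451
finger_force: 0.0
```

```bash
python3 - <<'E'
from h import *
o=st(); a=snap('wrist','w4.png'); b=snap('scene','s4.png')
a=cv2.resize(a,(512,384)); u=w2px('s4.png',[.488,.178,.08]).astype(int); print(u)
b=cv2.resize(b[u[1]-40:u[1]+56-0,u[0]-36:u[0]+36],(288,384),interpolation=cv2.INTER_CUBIC)
cv2.imwrite('pics/w4b.png',np.hstack([a,b])); p=o['tool_pos']
for dz in (0,.008): print(w2px('w4.png',p+[0,0,dz]))
print(w2px('w4.png',[.4876,.1783,.055])); delta([.488,.178,.11],RD)
E
```

```text
{'t': 13.35, 'tool_pos': [0.4875, 0.1766, 0.1101], 'eef_rot': [-0.0322, -3.1381, 0.0026], 'wrist_force': [0.6993, -1.1931, 0.1065], 'opening': 0.0451, 'joint_pos': [-0.197, 0.4798, -0.2885, 1.9292, 0.1912, 0.7627, 0.9563]}
[209 191]
[253.71622396 255.22389135]
[253.64211094 262.94166548]
[256.52563792 216.55002691]
shift cm [0.03 0.05 0.18] turn [-0.  -0.  -0.1]
```

View pics/w4b.png

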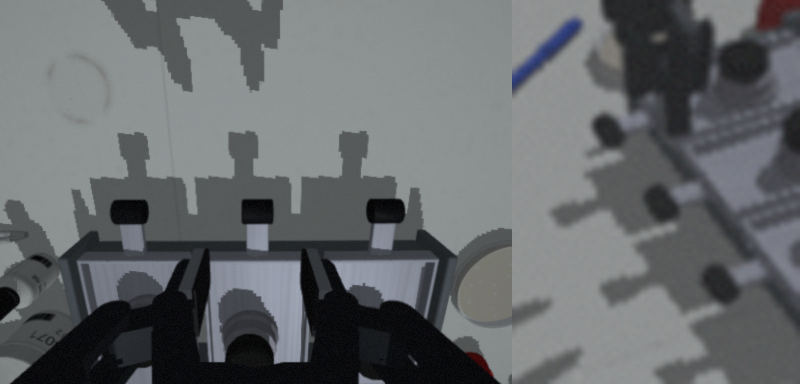

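The handle is at (257,212), predicted (256.5,216.5). The fingertips at (200,250) and (312,250) straddle it evenly. I go down beside it.

>>> carry_out([
  [0,0,1.5,0,0,0],
  [0.1,0,3.5,0,0,0],
  [0.1,0,5.5,0,0,0],
  [0.1,0,6.5,0,0,0],
  [0.1,0,6.5,0,0,0],
])

```text
t: 13.95
tool_pos: [0.4867, 0.1778, 0.0465]
eef_rot: [-0.03, -3.14, 0.001]
wrist_force: [-0.1, 0.3, 0.6]
opening: 0.0449
finger_force: 0.0
```

>>> carry_out([
  [0,0,0.5,0,0,0],
  [0,0,1.0,0,0,0],
  [0,0,1.5,0,0,0],
  [0,0,1.7,0,0,0],
  [0,0,1.7,0,0,0],
])

```text
t: 14.45
tool_pos: [0.4868, 0.1781, 0.03]
eef_rot: [-0.03, -3.141, 0.0]
wrist_force: [-0.3, -0.4, -0.1]
opening: 0.0447
finger_force: 0.0
```

```bash
python3 - <<'E'
from h import *
o=st(); a=snap('wrist','w5.png'); b=snap('scene','s5.png')
a=cv2.resize(a,(512,384)); u=w2px('s5.png',[.488,.178,.06]).astype(int)
b=cv2.resize(b[u[1]-40:u[1]+56-0,u[0]-36:u[0]+36],(288,384),interpolation=cv2.INTER_CUBIC)
cv2.imwrite('pics/w5b.png',np.hstack([a,b]))
E
```

```text
{'t': 14.45, 'tool_pos': [0.4868, 0.1781, 0.03], 'eef_rot': [-0.0298, -3.1411, 0.0003], 'wrist_force': [-0.3316, -0.3557, -0.0897], 'opening': 0.0447, 'joint_pos': [-0.2378, 0.5962, -0.2402, 2.0092, 0.2524, 0.5645, 0.8995]}
```

View pics/w5b.png

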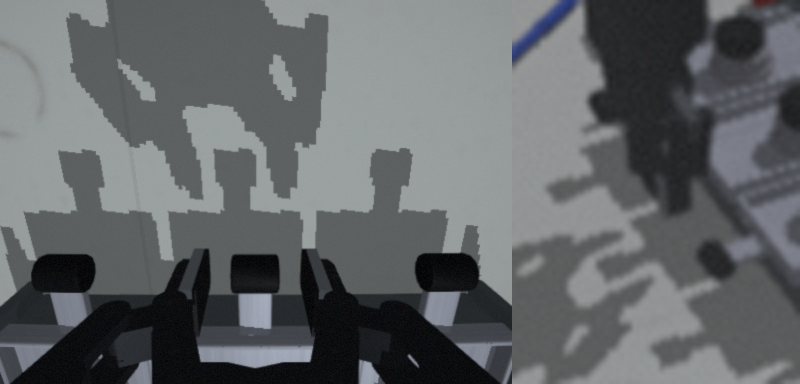

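The pads straddle the handle: pads at x = 200 and 310, handle at (255,272). I go down 3 mm and close.

>>> carry_out([
  [0,0,0.3,0,0,0],
  [0,0,0.3,0,0,0],
])

```text
t: 14.75
tool_pos: [0.4868, 0.178, 0.027]
eef_rot: [-0.03, -3.141, 0.0]
wrist_force: [-0.7, 0.2, -0.3]
opening: 0.0453
finger_force: 0.0
```

>>> carry_out([
  [0,0,0,0,0,0],
  [0,0,0,0,0,0],
  [0,0,0,0,0,0],
  [0,0,0,0,0,0],
  [0,0,0,0,0,0],
], claw=1.5)

```text
t: 15.25
tool_pos: [0.4869, 0.178, 0.0273]
eef_rot: [0.03, 3.141, -0.0]
wrist_force: [-0.8, -2.1, 4.5]
opening: 0.0207
finger_force: 58.7
```

```bash
python3 - <<'E'
from h import *
o=st(); p=o['tool_pos']
# handle arc about hinge: relative to flat, (-164,8)
for th in np.arange(0,.71,.05):
    c,s=np.cos(th),np.sin(th); x=-.164*c+.008*s; z=.164*s+.008*c
    print(round(th,2),'tool cm x %.2f z %.2f'%(-(x+.164)*100,-(z-.008)*100))
E
```

```text
{'t': 15.25, 'tool_pos': [0.4869, 0.178, 0.0273], 'eef_rot': [0.0299, 3.1414, -0.0003], 'wrist_force': [-0.8069, -2.093, 4.5106], 'opening': 0.0207, 'joint_pos': [-0.2394, 0.6003, -0.2379, 2.0114, 0.2546, 0.5578, 0.8975]}
0.0 tool cm x -0.00 z -0.00
0.05 tool cm x -0.06 z -0.82
0.1 tool cm x -0.16 z -1.63
0.15 tool cm x -0.30 z -2.44
0.2 tool cm x -0.49 z -3.24
0.25 tool cm x -0.71 z -4.03
0.3 tool cm x -0.97 z -4.81
0.35 tool cm x -1.27 z -5.58
0.4 tool cm x -1.61 z -6.32
0.45 tool cm x -1.98 z -7.05
0.5 tool cm x -2.39 z -7.76
0.55 tool cm x -2.84 z -8.45
0.6 tool cm x -3.32 z -9.12
0.65 tool cm x -3.83 z -9.76
0.7 tool cm x -4.37 z -10.38
```

Gripped (20.7 mm opening, 59 N). I lift along the handle's arc.

>>> carry_out([
  [-0.02,0,-0.4,0,0,0],
  [-0.1,0,-1.1,0,0,0],
  [-0.2,0,-1.9,0,0,0],
  [-0.37,0,-2.7,0,0,0],
  [-0.49,0,-3.24,0,0,0],
])

```text
t: 15.75
tool_pos: [0.4924, 0.1779, 0.0605]
eef_rot: [0.03, 3.141, 0.0]
wrist_force: [3.4, -0.4, -6.1]
opening: 0.0207
finger_force: 58.8
```

>>> carry_out([
  [-0.1,0,-0.4,0,0,0],
  [-0.22,0,-0.8,0,0,0],
  [-0.35,0,-1.2,0,0,0],
  [-0.48,0,-1.57,0,0,0],
  [-0.48,0,-1.57,0,0,0],
])

```text
t: 16.25
tool_pos: [0.4972, 0.1778, 0.0756]
eef_rot: [0.03, 3.141, 0.0]
wrist_force: [5.9, -1.8, -5.9]
opening: 0.0211
finger_force: 58.9
```

>>> carry_out([
  [-0.15,0,-0.4,0,0,0],
  [-0.3,0,-0.77,0,0,0],
  [-0.47,0,-1.15,0,0,0],
  [-0.64,0,-1.51,0,0,0],
  [-0.64,0,-1.51,0,0,0],
])

```text
t: 16.75
tool_pos: [0.5034, 0.1777, 0.0905]
eef_rot: [0.03, 3.141, 0.0]
wrist_force: [5.7, -1.1, -6.1]
opening: 0.0211
finger_force: 59.0
```

```bash
python3 - <<'E'
from h import *
st(); a=snap('top','top3.png')[112:262,165:315]
cv2.imwrite('pics/crop3.png',cv2.resize(a,(600,600),interpolation=cv2.INTER_CUBIC))
E
```

```text
{'t': 16.75, 'tool_pos': [0.5034, 0.1777, 0.0905], 'eef_rot': [0.03, 3.1409, 0.0001], 'wrist_force': [5.7382, -1.088, -6.0899], 'opening': 0.0211, 'joint_pos': [-0.1974, 0.5235, -0.2798, 1.9153, 0.2088, 0.7301, 0.9539]}
```

View pics/crop3.png

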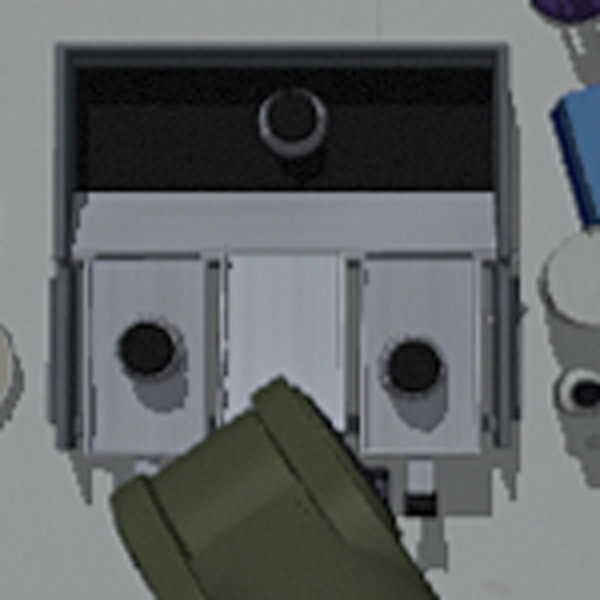

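The soft foot is in the bin at (293,122), and the firm feet stand at (147,348) and (413,366), unmoved. I lower the tray along the same arc.

>>> carry_out([
  [0.17,0,0.38,0,0,0],
  [0.34,0,0.75,0,0,0],
  [0.5,0,1.13,0,0,0],
  [0.64,0,1.51,0,0,0],
  [0.77,0,1.9,0,0,0],
])

```text
t: 17.3
tool_pos: [0.495, 0.1779, 0.0712]
eef_rot: [-0.03, -3.141, 0.0]
wrist_force: [2.0, -2.6, 0.7]
opening: 0.0204
finger_force: 59.6
```

>>> carry_out([
  [0.12,0,0.4,0,0,0],
  [0.24,0,0.8,0,0,0],
  [0.35,0,1.2,0,0,0],
  [0.45,0,1.6,0,0,0],
  [0.54,0,2.0,0,0,0],
])

```text
t: 17.8
tool_pos: [0.4887, 0.178, 0.0508]
eef_rot: [-0.029, -3.139, 0.001]
wrist_force: [-3.5, -2.1, 1.8]
opening: 0.0205
finger_force: 59.7
```

>>> carry_out([
  [0.08,0,0.4,0,0,0],
  [0.15,0,0.8,0,0,0],
  [0.2,0,1.2,0,0,0],
  [0.25,0,1.6,0,0,0],
  [0.28,0,1.9,0,0,0],
])

```text
t: 18.3
tool_pos: [0.4859, 0.178, 0.0317]
eef_rot: [-0.029, -3.139, 0.001]
wrist_force: [-5.9, -1.6, 2.6]
opening: 0.0205
finger_force: 59.7
```

>>> carry_out([
  [0.02,0,0.2,0,0,0],
  [0.02,0,0.35,0,0,0],
  [0.02,0,0.45,0,0,0],
  [0.02,0,0.52,0,0,0],
  [0.02,0,0.52,0,0,0],
])

```text
t: 18.8
tool_pos: [0.4856, 0.178, 0.028]
eef_rot: [-0.029, -3.14, 0.001]
wrist_force: [-9.5, -3.9, 18.6]
opening: 0.0208
finger_force: 61.8
```

The tray is on its rest. I ease off and release.

>>> carry_out([
  [-0.1,0,-0.1,0,0,0],
  [-0.1,0,-0.1,0,0,0],
])

```text
t: 19.0
tool_pos: [0.4856, 0.178, 0.0281]
eef_rot: [-0.029, -3.138, 0.002]
wrist_force: [-9.2, -2.3, 11.4]
opening: 0.021
finger_force: 60.7
```

>>> carry_out([
  [0,0,0,0,0,0],
  [0,0,0,0,0,0],
  [0,0,0,0,0,0],
  [0,0,0,0,0,0],
], claw=4.5)

```text
t: 19.4
tool_pos: [0.4884, 0.1783, 0.0281]
eef_rot: [0.03, 3.141, 0.001]
wrist_force: [1.2, -0.1, 0.8]
opening: 0.0451
finger_force: 0.0
```

>>> carry_out([
  [0,0,-1,0,0,0],
  [0,0,-3,0,0,0],
  [0,0,-6,0,0,0],
  [0,0,-9,0,0,0],
  [0,0,-12,0,0,0],
])

```text
t: 19.9
tool_pos: [0.4878, 0.1781, 0.15]
eef_rot: [0.03, 3.141, 0.0]
wrist_force: [0.5, 0.1, 0.5]
opening: 0.0451
finger_force: 0.0
```

>>> carry_out([
  [3,0,-2,0,0,0],
  [6,0,-4,0,0,0],
  [6,0,-4,0,0,0],
  [6,0,-4,0,0,0],
])

```text
t: 20.3
tool_pos: [0.4283, 0.1794, 0.1893]
eef_rot: [0.029, 3.139, 0.001]
wrist_force: [-0.5, -0.4, 0.1]
opening: 0.0448
finger_force: 0.0
```

```bash
python3 - <<'E'
from h import *
st(); a=snap('top','top4.png')[112:262,165:315]; b=snap('wrist','w6.png')
cv2.imwrite('pics/crop4.png',np.hstack([cv2.resize(a,(400,400)),cv2.resize(b,(400,300)).repeat(1,0) if 0 else cv2.copyMakeBorder(cv2.resize(b,(400,300)),0,100,0,0,cv2.BORDER_CONSTANT)]))
E
```

```text
{'t': 20.3, 'tool_pos': [0.4283, 0.1794, 0.1893], 'eef_rot': [0.029, 3.1389, 0.0008], 'wrist_force': [-0.4941, -0.3566, 0.1099], 'opening': 0.0448, 'joint_pos': [-0.1951, 0.3028, -0.3351, 1.9588, 0.1269, 0.8974, 0.9571]}
```

View pics/crop4.png

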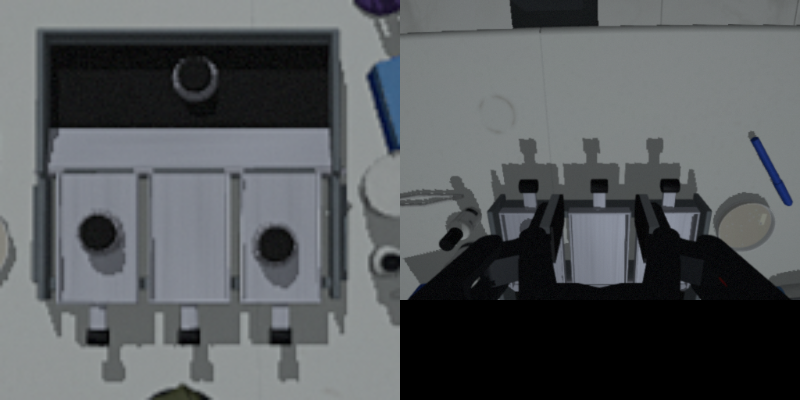

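The middle tray lies flat and empty, with its handle in line at (190,337). The soft foot is in the bin at (195,78), and the firm feet stand at (98,233) and (275,244). The arm is clear of everything.

```bash
python3 -c "
from cell import job
print(job.finish_job())"
```

```text
the job is handed in; nothing more can be done
None
```

Job handed in at about 20 s: the middle foot was the soft one (about 3 N at 6 mm, against 9.8 N for the left and right feet), it now stands in the catch bin, the middle tray lies flat again, and the two firm feet are still on their trays.

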